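Try the lens case lid, free its catch if caught, and hold it open

TASK

Hold the trial-lens case open for the optometrist. First tug the lid up by its handle, with the orange release still untouched, to find out whether the catch has caught; if it has, slide the release over to free it, then take the handle again. Lift the lid to about 45 degrees and finish still gripping the handle and holding the lid there, without disturbing the small things beside the case.

Things in the scene. Friction and masses are not known exactly. Their poses are not given: they have to be found in the camera images.
- case: White lens case, blue lid, fixed to the desk; body 140 (x) x 200 (y) x 66 mm, 80 mm high with the lid. Origin: centre of its underside on the desk; x points from front to hinge side (away from the robot), y to its left, z up. A grey latch housing, 64 mm high, stands on the right part of its front (case x -122 to -70, y -102 to -30 mm) and hides the bolt: nothing outside shows if it is caught.
- lid (a joint): Opening angle of the lid, rad: 0 shut, grows as the front edge rises, stop at 1.1. The lid weighs about 0.3 kg and falls shut when let go. When caught it lifts only about 3 mm at its front edge (about 0.025 rad) and stops hard: pull with no more than about 20 N. Not caught, it just swings up.
- lid_handle (a point): Middle of the round steel bar handle on the lid: 11 mm thick, 90 mm long along the case's y, centre line 34 mm above the lid (28 mm free under the bar). With the lid shut at case (-45, 35, 114) mm; moves with the lid. The bar can turn between the fingers as the lid swings.
- lid_hinge (a point): Point on the lid's hinge line, at case (70, 0, 68) mm; the hinge line runs along the case's y. From here to the handle bar with the lid shut: 115 mm forward (case -x), 46 mm up.
- release (a joint): Travel of the orange release slide, m: always 0 at the start, caught or not; 0.016 fully over. It slides along the case's -y (to its right) with about 3 N, stays where it is left, and pushes the bolt clear of the lid's hook (by 7 mm of travel); the bolt does not come back.
- release_knob (a point): Orange upright knob of the release slide on top of the latch housing: 22 (case x) x 12 (case y) mm, standing from 66 to 90 mm above the desk; the point lies on its middle at 80 mm. At case (-108, -56, 80) mm at the start. Moves with the slide.
- drops_lacri: Bystander: small white drop bottle with blue cap, 27 mm wide, 68 mm tall, left of the case; origin at the centre of its base.
- drops_tropa: Bystander: small white drop bottle with red cap, 25 mm wide, 62 mm tall, right of the case; origin at the centre of its base.
- lens_tin: Bystander: round tin, 40 mm wide, 18 mm high, left of the case; origin at the centre of its base.
- penlight: Bystander: white pocket light, 14 x 120 x 15 mm, lying right of the case; origin at the centre of its underside, long axis y, along the case's x.

How it is judged (in metres and radians):
On the way:
1. the lid is tugged up by the fingers, by about 2 mm or more at its front edge, before the release has been moved (value of joint lid above 0.012 rad and value of joint release below 0.002 m and contact force between the fingers and lid above 0.5 N), for 0.1 s.
At the end, for the whole second after the job is handed in: The lid stands still at 0.6 to 0.98 rad (about 45 degrees), held there by the fingers on its handle (grasp point within 70 mm of the bar's middle) (value of joint lid between 0.6 and 0.98 rad and contact force between the fingers and lid above 0.5 N and velocity of joint lid between -0.05 and 0.05 rad/s and distance between the grasp point and lid_handle below 0.07 m); the arm keeps its last pose, push and grip.
It fails at once if the blue-capped bottle is shifted or tipped (distance of drops_lacri from where it was at the start of the episode above 0.02 m or angle between drops_lacri's own z axis and vertical above 0.5 rad).
It fails at once if the red-capped bottle is shifted or tipped (distance of drops_tropa from where it was at the start of the episode above 0.02 m or angle between drops_tropa's own z axis and vertical above 0.5 rad).
It fails at once if the tin is shifted (distance of lens_tin from where it was at the start of the episode above 0.02 m).
It fails at once if the penlight is shifted (distance of penlight from where it was at the start of the episode above 0.02 m).
It also fails if it takes over 58 s, if anything falls off the work surface, if the arm or the gripper's body presses on something with over 40 N, if the wrist force passes 120 N, or if a joint passes its speed limit or range.

ROBOT

A 6-joint arm with a two-finger parallel gripper is mounted at the origin on a cart in front of the work surface, level with it; the furniture and walls round the work are solid. World frame = base frame: x ahead of the robot, y to its left, z up, the work surface at z = 0. Lengths are in m, angles in degrees, forces in N, time in s.
With the tool pointing down it reaches from about 0.3 to 0.85 m from the base axis. Payload 5.4 kg.
Tool frame: the origin (TCP) lies on the centre line of the jaws, within the pads' length; the fingertips stand 19 mm ahead of it and the grasp point (between the pads) is the TCP; z points along the fingers, y is the line along which they close (so a half turn about z gives the same grasp; the last joint's range is limited). The gripper opens to 85 mm and grips with 20 to 120 N. Pads are 22 mm wide; open, the fingers measure 114 mm over their backs; the gripper's body (76 mm by 85 mm) begins 54 mm behind the grasp point. The pads swing forward as they close: fully open they stand 13 mm farther back than shut.
Start: joints at [-89.158, 9.076, 91.501, -0, 79.423, -12.038], TCP at [0.128, -0.561, 0.25] pointing down, gripper open.
Joint ranges: [-166.64, 166.64], [-54.1, 131.32], [10.49, 154.53], [-73.88, 253.88], [9.74, 151.15], [-171.62, 171.62]. Speed limits (degrees/s): [147.25, 147.25, 180, 180, 180, 180].

INTERFACE

Orientations are given as [roll, pitch, yaw] about the fixed x, y, z axes, in that order (R = Rz(yaw) Ry(pitch) Rx(roll)).
In Python, from workcell import ctrl, grab_frame, camera_params, workorder, spot_in, spot_point gives the robot as it stands.
- The arm moves only by the tool drive_tool, never from a script. Its argument "steps" is a list of rows, each an object of numbers: "dx", "dy", "dz": the shift along the world's x, y, z in mm; "twist": the turn about the world's z in degrees; "jaw": the finger opening in mm, from 0 to 85.4. A call has 1 to 10 rows; each row is the pose to reach, as a shift and turn from the pose commanded when the call began; what a row does not reach only later rows make up. A row lasts 1/10 s, in which the tool goes at most 50 mm and 8.59 degrees, less where a joint would pass 70% of its speed; a pose out of reach is approached as far as the arm can. A call with a gripper value outside its range is refused whole. The fingers move at their own pace and stop on an object; "newtons" is the grip in N (left out, the last holds). Time passes only in rows, so rows that repeat a pose let the fingers close. It gives the time, the measured TCP pose, the force, the opening and the grip force at its end, in the units of the state.
- ctrl.state(): the state, without advancing time (a new reading comes with each control period).
- grab_frame(name): name is "side" or "top"; returns the picture (420x560x3 uint8, blue, green, red); there is no depth.
- camera_params(name): a dict with "intrinsics" (3x3 intrinsics, pixels), "distortion" ([k1, k2, p1, p2, k3] as OpenCV has them; the pictures are not rectified), "eye" and "rotation" of the camera in the world. Camera axes: x right, y down, z forward; pixel columns grow to the right and rows downward; lengths in m; the calibration is good to about 2 mm. A picture is of the moment at which its call begins. camera_params takes no time and is no camera call.
- workorder.finish_job(): hands the job in; it is judged then, once.
Trained networks look in the newest picture that a camera, given by its name, has taken for a name from the list of things; names that differ only in an ending like _2 or _b are one class to them, and where a whole thing is asked for, a point or a joint stands for the part that bears it (a point fixed in the world has none). Each returns a list of dicts, best first, with "conf" (0 to 1); they miss things now and then, are a little off and sometimes report something else, mostly with a low value. They report only what shows in the picture. A call takes as long as a camera call.
- spot_in(camera, name): "centre" ([x, y, z] in m, in world coordinates, good to about 4 mm: the middle of the surface that is visible of it).
- spot_point(camera, name): "centre" ([x, y, z] in m, in world coordinates, good to about 4 mm: a listed point, or the origin of a listed thing).
The state is a dict: "time_s": time; "q": joint angles; "qvel": joint speeds; "joint_efforts": joint torques, N m; "tcp_pos": TCP position; "orientation": TCP orientation; "contact_force": force on the tool from outside, world axes, zero at the start; "torque": the same for the moment, N m; "gripper_width": opening from 0.0 (shut) to 1.0 (fully open); "gripper_force": force on a finger pad.
Only numpy, scipy, OpenCV 4.12 (cv2) and the standard library are available. Lean on these libraries where they do the work, as an engineer would, in place of code of your own. Each camera call takes 0.05 s, during which the arm holds its last target. There are 200 camera calls.

## Working session

There is one attempt and no reset: what is moved stays moved. The work goes in short steps, Python scripts to look and compute and a tool call to move; the robot and the scene stay as the last step left them, time stands still between calls to the robot, and variables do not carry over. Pictures are saved under pics/ and viewed, at most 10 in all, crops included, and the job is handed in when it is done.

Besides the shell and the picture viewer there is one more tool, called after "Call:" by a JSON object that holds its "fn" and its "kwargs". drive_tool: Moves the arm, as the interface text tells. Its arguments: {"type":"object","properties":{"steps":{"type":"array","items":{"type":"object","properties":{"dx":{"type":"number"},"dy":{"type":"number"},"dz":{"type":"number"},"twist":{"type":"number"},"jaw":{"type":"number"}}}},"newtons":{"type":"number"}},"required":["steps"]}

```bash
mkdir -p pics; python3 - <<'E'
from workcell import ctrl, grab_frame, camera_params, spot_in, spot_point
import cv2,numpy as np
for c in("side","top"):
    cv2.imwrite(f"pics/{c}0.png",grab_frame(c))
    p=camera_params(c);print(c,np.round(p["eye"],3),np.round(p["rotation"],2).tolist())
    for n in("case","lid_handle","lid_hinge","release_knob","drops_lacri","drops_tropa","lens_tin","penlight"):
        print(n,[(np.round(d["centre"],4).tolist(),round(d["conf"],2)) for d in spot_point(c,n)[:2]])
s=ctrl.state();print(s["time_s"],s["tcp_pos"],s["orientation"],s["gripper_width"])
E
```

```text
side [ 0.314 -0.454  0.616] [-127.18, -0.9, -23.12]
case [([0.5645, 0.0946, -0.0005], 0.97)]
lid_handle [([0.5308, 0.1386, 0.1151], 0.69)]
lid_hinge [([0.6335, 0.0808, 0.0673], 0.59)]
release_knob [([0.4466, 0.0604, 0.0843], 0.52)]
drops_lacri [([0.5503, 0.271, 0.0026], 0.64), ([0.4296, -0.0139, 0.0004], 0.25)]
drops_tropa [([0.431, -0.0172, 0.0033], 0.58)]
lens_tin []
penlight [([0.572, -0.0445, -0.0048], 0.61)]
top [0.478 0.14  1.009] [-174.24, 1.25, -88.89]
case [([0.5651, 0.0964, 0.0043], 0.9)]
lid_handle [([0.529, 0.1367, 0.1116], 0.72)]
lid_hinge []
release_knob [([0.4519, 0.0624, 0.0803], 0.7)]
drops_lacri [([0.5533, 0.2727, -0.0031], 0.6), ([0.6362, 0.2269, -0.0007], 0.44)]
drops_tropa [([0.4259, -0.0191, 0.0049], 0.73)]
lens_tin [([0.6386, 0.2297, -0.001], 0.72)]
penlight [([0.5745, -0.0461, -0.0047], 0.79)]
0.9 [ 0.12815629 -0.56054938  0.25035519] [1.79993876e+02 4.04259488e-04 1.28801283e+01] 0.9967742519546061
```

View pics/top0.png

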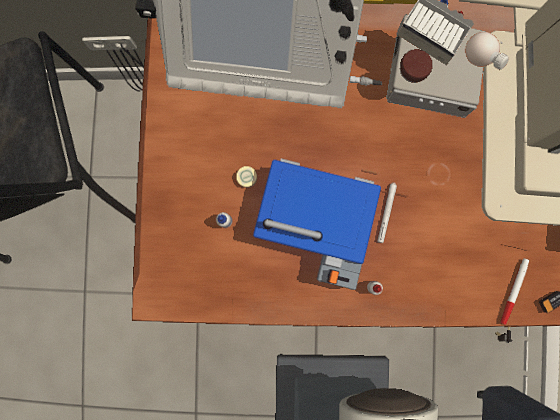

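View pics/side0.png

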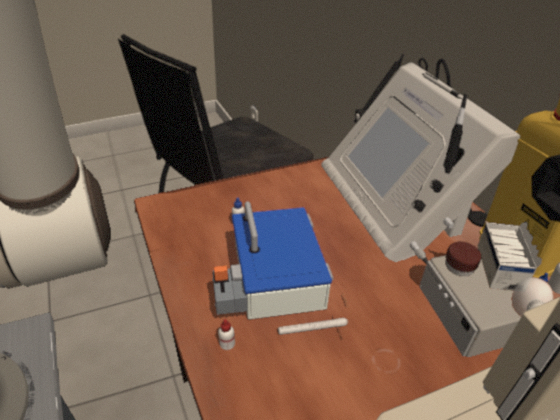

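```bash
cat > h.py <<'E'
import cv2,numpy as np
from scipy.spatial.transform import Rotation as R
from workcell import camera_params
def proj(c,P):
    p=camera_params(c);r=p["rotation"]
    M=np.array(r) if np.ndim(r)==2 else R.from_euler("xyz",r,degrees=True).as_matrix()
    X=(np.atleast_2d(P)-np.array(p["eye"]))@M
    return cv2.projectPoints(X,np.zeros(3),np.zeros(3),np.array(p["intrinsics"]),np.array(p["distortion"]))[0][:,0]
E
python3 - <<'E'
from h import *
from scipy.optimize import least_squares
C=np.array([[0,0],[0,0],[-45,35],[-45,35],[70,0],[-108,-56],[-108,-56]])/1e3
W=np.array([[.5645,.0946],[.5651,.0964],[.5308,.1386],[.529,.1367],[.6335,.0808],[.4466,.0604],[.4519,.0624]])
rot=lambda a:np.array([[np.cos(a),-np.sin(a)],[np.sin(a),np.cos(a)]])
s=least_squares(lambda v:(C@rot(v[2]).T+v[:2]-W).ravel(),[.56,.1,-.2]);v=s.x
print(v[:2],np.degrees(v[2]),np.round(s.fun*1e3,1))
def w(x,y,z):return np.r_[rot(v[2])@[x/1e3,y/1e3]+v[:2],z/1e3]
P=[w(-45,35,114),w(-45,-10,114),w(-45,80,114),w(-108,-56,80),w(-70,100,80),w(-70,-100,80),w(70,100,80),w(70,-100,80)]
print(np.round(P,4).tolist())
for c in("top","side"):print(c,np.round(proj(c,P)).tolist())
E
```

```text
[0.56586138 0.09482352] -11.557707738624563 [ 1.4  0.2  0.8 -1.6 -2.  -0.5 -0.2  1.4  0.9 -0.   2.2  1.2 -3.1 -0.8]
[[0.5288, 0.1381, 0.114], [0.5198, 0.094, 0.114], [0.5378, 0.1822, 0.114], [0.4488, 0.0616, 0.08], [0.5173, 0.2068, 0.08], [0.4772, 0.0109, 0.08], [0.6545, 0.1788, 0.08], [0.6144, -0.0172, 0.08]]
top [[291.0, 230.0], [317.0, 236.0], [266.0, 224.0], [333.0, 277.0], [253.0, 237.0], [362.0, 261.0], [270.0, 161.0], [378.0, 185.0]]
side [[249.0, 219.0], [253.0, 235.0], [245.0, 204.0], [221.0, 273.0], [231.0, 214.0], [247.0, 289.0], [301.0, 206.0], [331.0, 277.0]]
```

Call:
{"fn": "drive_tool", "kwargs": {"steps": [{"dx": 250, "dy": 440, "dz": 0, "twist": 65.5, "jaw": 85}, {"dx": 250, "dy": 440, "dz": 0, "twist": 65.5, "jaw": 85}, {"dx": 250, "dy": 440, "dz": 0, "twist": 65.5, "jaw": 85}, {"dx": 250, "dy": 440, "dz": 0, "twist": 65.5, "jaw": 85}, {"dx": 250, "dy": 440, "dz": 0, "twist": 65.5, "jaw": 85}, {"dx": 250, "dy": 440, "dz": 0, "twist": 65.5, "jaw": 85}, {"dx": 250, "dy": 440, "dz": 0, "twist": 65.5, "jaw": 85}, {"dx": 250, "dy": 440, "dz": 0, "twist": 65.5, "jaw": 85}, {"dx": 250, "dy": 440, "dz": 0, "twist": 65.5, "jaw": 85}, {"dx": 250, "dy": 440, "dz": 0, "twist": 65.5, "jaw": 85}]}}

```text
time_s: 1.9
tcp_pos: [0.3758, -0.124, 0.2507]
orientation: [179.9, 0.0, 78.4]
contact_force: [0.5, -0.6, -0.7]
gripper_width: 0.993
gripper_force: 0.0
```

Call:
{"fn": "drive_tool", "kwargs": {"steps": [{"dx": 151, "dy": 259, "dz": -50}, {"dx": 151, "dy": 259, "dz": -50}, {"dx": 151, "dy": 259, "dz": -50}, {"dx": 151, "dy": 259, "dz": -50}, {"dx": 151, "dy": 259, "dz": -50}, {"dx": 151, "dy": 259, "dz": -50}, {"dx": 151, "dy": 259, "dz": -50}, {"dx": 151, "dy": 259, "dz": -50}]}}

```text
$.steps[0]: bad value
```

```bash
python3 - <<'E'
from h import *
from workcell import ctrl, grab_frame, spot_point
ims=[grab_frame(c) for c in("top","side")]
s=ctrl.state();t=s["tcp_pos"];print(s["time_s"],t,s["orientation"])
for c in("top","side"):
    print(c,proj(c,[t,[.5288,.1381,.114]]).round().tolist(),[(np.round(d["centre"],4),round(d["conf"],2)) for n in("lid_handle","release_knob") for d in spot_point(c,n)[:1]])
cr=[cv2.resize(im[y:y+200,x:x+200],(400,400),interpolation=cv2.INTER_CUBIC) for im,x,y in((ims[0],200,130),(ims[1],150,130))]
cv2.imwrite("pics/above.png",np.hstack(cr))
E
```

```text
2.0 [ 0.37696994 -0.12054097  0.25046418] [ 1.79946655e+02 -1.09311605e-01  7.89509832e+01]
top [[466.0, 331.0], [291.0, 230.0]] [(array([0.5302, 0.1364, 0.1111]), 0.76), (array([0.4505, 0.0665, 0.0797]), 0.67)]
side [[200.0, 291.0], [249.0, 219.0]] [(array([0.5295, 0.1405, 0.1164]), 0.59), (array([0.4457, 0.0613, 0.0883]), 0.69)]
```

View pics/above.png

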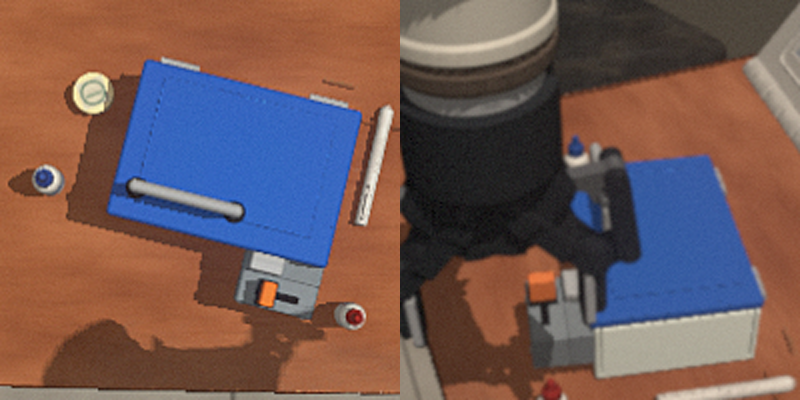

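The move was refused because rows need every key, so the arm hasn't moved. The unobstructed top crop shows the bar's middle at about pixel (292, 230), where (291, 230) was predicted. The knob is at about (333, 277), as predicted. I'm re-sending the move with all keys.

Call:
{"fn": "drive_tool", "kwargs": {"steps": [{"dx": 151, "dy": 259, "dz": -50, "twist": 0, "jaw": 85}, {"dx": 151, "dy": 259, "dz": -50, "twist": 0, "jaw": 85}, {"dx": 151, "dy": 259, "dz": -50, "twist": 0, "jaw": 85}, {"dx": 151, "dy": 259, "dz": -50, "twist": 0, "jaw": 85}, {"dx": 151, "dy": 259, "dz": -50, "twist": 0, "jaw": 85}, {"dx": 151, "dy": 259, "dz": -50, "twist": 0, "jaw": 85}, {"dx": 151, "dy": 259, "dz": -50, "twist": 0, "jaw": 85}, {"dx": 151, "dy": 259, "dz": -50, "twist": 0, "jaw": 85}]}}

```text
time_s: 3.0
tcp_pos: [0.5266, 0.1319, 0.1995]
orientation: [-179.9, 0.1, 78.3]
contact_force: [-0.2, -0.0, 0.2]
gripper_width: 0.995
gripper_force: 0.0
```

```bash
python3 - <<'E'
from h import *
from workcell import ctrl, grab_frame
ims=[grab_frame(c) for c in("top","side")]
s=ctrl.state();t=s["tcp_pos"];print(s["time_s"],t,s["orientation"],s["contact_force"])
for c in("top","side"): print(c,proj(c,[t,[.5288,.1381,.114]]).round().tolist())
cr=[cv2.resize(im[y:y+200,x:x+200],(400,400),interpolation=cv2.INTER_CUBIC) for im,x,y in((ims[0],200,130),(ims[1],150,130))]
cv2.imwrite("pics/above2.png",np.hstack(cr))
E
```

```text
3.1 [0.52633358 0.13103196 0.20045844] [1.79997004e+02 3.25232710e-02 7.82146744e+01] [ 0.23003504 -0.15119538  0.07186669]
top [[296.0, 228.0], [291.0, 230.0]]
side [[248.0, 181.0], [249.0, 219.0]]
```

View pics/above2.png

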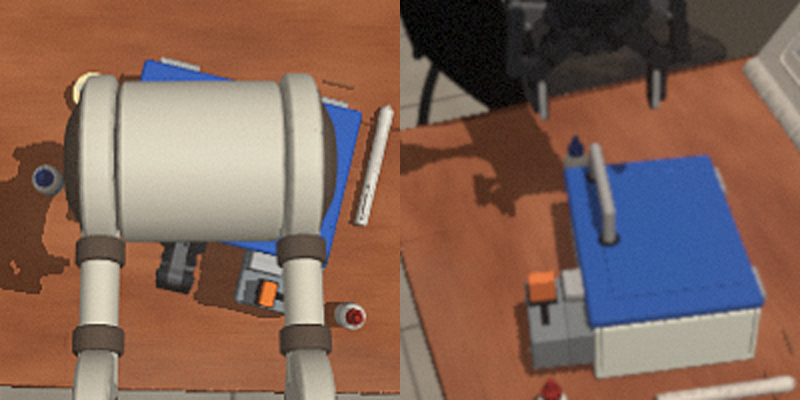

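Call:
{"fn": "drive_tool", "kwargs": {"steps": [{"dx": 1, "dy": 3, "dz": -30, "twist": 0, "jaw": 85}, {"dx": 1, "dy": 3, "dz": -55, "twist": 0, "jaw": 85}, {"dx": 1, "dy": 3, "dz": -70, "twist": 0, "jaw": 85}, {"dx": 1, "dy": 3, "dz": -82, "twist": 0, "jaw": 85}, {"dx": 1, "dy": 3, "dz": -82, "twist": 0, "jaw": 85}]}}

```text
time_s: 3.6
tcp_pos: [0.5263, 0.1353, 0.1172]
orientation: [-179.9, 0.0, 78.3]
contact_force: [-0.2, 0.1, 0.3]
gripper_width: 0.994
gripper_force: 0.0
```

Call:
{"fn": "drive_tool", "kwargs": {"newtons": 40, "steps": [{"dx": 0, "dy": 0, "dz": 0, "twist": 0, "jaw": 0}, {"dx": 0, "dy": 0, "dz": 0, "twist": 0, "jaw": 0}, {"dx": 0, "dy": 0, "dz": 0, "twist": 0, "jaw": 0}, {"dx": 0, "dy": 0, "dz": 0, "twist": 0, "jaw": 0}, {"dx": 0, "dy": 0, "dz": 0, "twist": 0, "jaw": 0}, {"dx": 0, "dy": 0, "dz": 0, "twist": 0, "jaw": 0}, {"dx": 0, "dy": 0, "dz": 0, "twist": 0, "jaw": 0}, {"dx": 0, "dy": 0, "dz": 0, "twist": 0, "jaw": 0}]}}

```text
time_s: 4.4
tcp_pos: [0.5296, 0.1358, 0.1191]
orientation: [179.6, -0.1, 78.3]
contact_force: [7.6, -1.3, -5.0]
gripper_width: 0.107
gripper_force: 39.0
```

Call:
{"fn": "drive_tool", "kwargs": {"steps": [{"dx": 3, "dy": 0, "dz": 1, "twist": 0, "jaw": 0}, {"dx": 3, "dy": 0, "dz": 2, "twist": 0, "jaw": 0}, {"dx": 3, "dy": 0, "dz": 3, "twist": 0, "jaw": 0}, {"dx": 3, "dy": 0, "dz": 3, "twist": 0, "jaw": 0}]}}

```text
time_s: 4.8
tcp_pos: [0.5306, 0.1357, 0.1212]
orientation: [179.9, 0.0, 78.4]
contact_force: [4.0, -2.7, -5.1]
gripper_width: 0.107
gripper_force: 39.1
```

Call:
{"fn": "drive_tool", "kwargs": {"steps": [{"dx": 1, "dy": -1, "dz": 1, "twist": 0, "jaw": 0}, {"dx": 1, "dy": -1, "dz": 2, "twist": 0, "jaw": 0}, {"dx": 1, "dy": -1, "dz": 3, "twist": 0, "jaw": 0}]}}

```text
time_s: 5.1
tcp_pos: [0.5318, 0.1353, 0.1243]
orientation: [179.9, -0.0, 78.4]
contact_force: [7.8, 0.2, -8.1]
gripper_width: 0.113
gripper_force: 39.0
```

Call:
{"fn": "drive_tool", "kwargs": {"steps": [{"dx": 0, "dy": 0, "dz": 1, "twist": 0, "jaw": 0}, {"dx": 0, "dy": 0, "dz": 2, "twist": 0, "jaw": 0}, {"dx": 0, "dy": 0, "dz": 2, "twist": 0, "jaw": 0}]}}

```text
time_s: 5.4
tcp_pos: [0.5329, 0.135, 0.127]
orientation: [179.7, -0.0, 78.4]
contact_force: [7.9, -0.9, -7.4]
gripper_width: 0.111
gripper_force: 39.0
```

Call:
{"fn": "drive_tool", "kwargs": {"steps": [{"dx": 2, "dy": 0, "dz": 1, "twist": 0, "jaw": 0}, {"dx": 4, "dy": 0, "dz": 2, "twist": 0, "jaw": 0}, {"dx": 4, "dy": 0, "dz": 3, "twist": 0, "jaw": 0}]}}

```text
time_s: 5.7
tcp_pos: [0.5339, 0.1349, 0.1288]
orientation: [-179.8, 0.1, 78.4]
contact_force: [-2.4, -3.9, -2.9]
gripper_width: 0.108
gripper_force: 39.4
```

```bash
python3 - <<'E'
from h import *
from workcell import ctrl, grab_frame, spot_point
im=grab_frame("side")
s=ctrl.state();print(s["time_s"],s["tcp_pos"],s["contact_force"])
print([(np.round(d["centre"],4),round(d["conf"],2)) for n in("lid_handle","release_knob") for d in spot_point("side",n)[:1]])
cv2.imwrite("pics/tug.png",cv2.resize(im[180:330,190:350],(800,600)[::1] if 0 else (640,600),interpolation=cv2.INTER_CUBIC))
E
```

```text
5.75 [0.53404191 0.13492205 0.128945  ] [-3.11197246 -2.59184041 -0.95817488]
[(array([0.5345, 0.1374, 0.1254]), 0.56), (array([0.4471, 0.0618, 0.0825]), 0.48)]
```

View pics/tug.png

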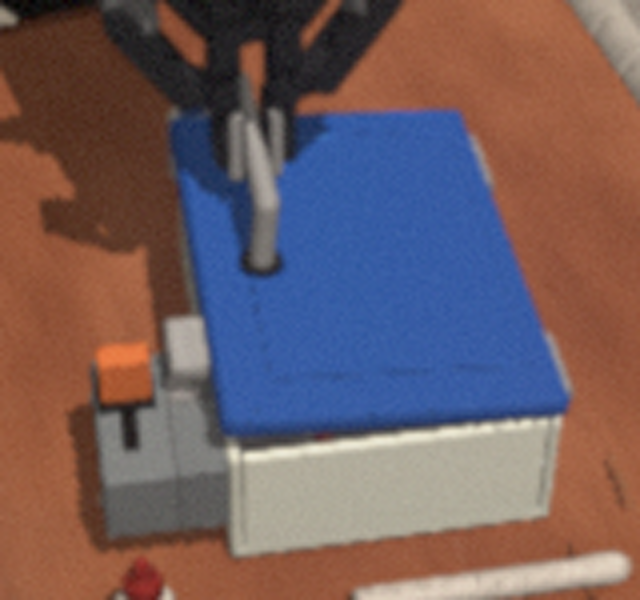

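The lid's front edge has lifted clear: a gap shows at crop (240–380, 440). The bar has followed the arc about 10 mm, roughly 0.09 rad, against only a small force. That is far beyond the 3 mm a caught lid would give, and the knob has not moved. So the catch is not caught, and the release can be left alone. I'll carry on lifting along the arc.

Call:
{"fn": "drive_tool", "kwargs": {"steps": [{"dx": 4, "dy": -1, "dz": 7, "twist": 0, "jaw": 0}, {"dx": 9, "dy": -2, "dz": 15, "twist": 0, "jaw": 0}, {"dx": 14, "dy": -3, "dz": 22, "twist": 0, "jaw": 0}, {"dx": 19, "dy": -4, "dz": 28, "twist": 0, "jaw": 0}, {"dx": 19, "dy": -4, "dz": 28, "twist": 0, "jaw": 0}]}}

```text
time_s: 6.35
tcp_pos: [0.5534, 0.1305, 0.1588]
orientation: [-179.8, 0.1, 78.4]
contact_force: [-11.1, -5.0, 4.6]
gripper_width: 0.105
gripper_force: 39.2
```

Call:
{"fn": "drive_tool", "kwargs": {"steps": [{"dx": 3, "dy": -1, "dz": 6, "twist": 0, "jaw": 0}, {"dx": 10, "dy": -2, "dz": 12, "twist": 0, "jaw": 0}, {"dx": 16, "dy": -3, "dz": 17, "twist": 0, "jaw": 0}, {"dx": 23, "dy": -5, "dz": 22, "twist": 0, "jaw": 0}, {"dx": 30, "dy": -6, "dz": 26, "twist": 0, "jaw": 0}, {"dx": 37, "dy": -7, "dz": 29, "twist": 0, "jaw": 0}, {"dx": 37, "dy": -7, "dz": 29, "twist": 0, "jaw": 0}, {"dx": 37, "dy": -7, "dz": 29, "twist": 0, "jaw": 0}, {"dx": 37, "dy": -7, "dz": 29, "twist": 0, "jaw": 0}]}}

```text
time_s: 7.25
tcp_pos: [0.5915, 0.1221, 0.1887]
orientation: [179.9, 0.2, 78.3]
contact_force: [-7.9, -9.7, 6.8]
gripper_width: 0.11
gripper_force: 40.0
```

```bash
python3 - <<'E'
from h import *
from workcell import ctrl, grab_frame, spot_point
im=grab_frame("side");grab_frame("top")
s=ctrl.state();print(s["time_s"],s["tcp_pos"],s["contact_force"],s["qvel"])
for c in("side","top"):print([(n,np.round(d["centre"],4),round(d["conf"],2)) for n in("lid_handle","release_knob","drops_lacri","drops_tropa","penlight","lens_tin") for d in spot_point(c,n)[:1]])
cv2.imwrite("pics/open.png",cv2.resize(im[130:350,170:390],(600,600),interpolation=cv2.INTER_CUBIC))
E
```

```text
7.35 [0.59151379 0.12206349 0.18866912] [-8.3675552  -9.3393171   6.31064512] [ 0.03197493  0.07050262 -0.02716853  0.06017567  0.05056658 -0.01163284]
[('lid_handle', array([0.5926, 0.1253, 0.1804]), 0.64), ('release_knob', array([0.4451, 0.0655, 0.0854]), 0.59), ('drops_lacri', array([ 0.5482,  0.2721, -0.001 ]), 0.79), ('drops_tropa', array([ 0.4271, -0.0185,  0.0028]), 0.85), ('penlight', array([ 0.572 , -0.0424, -0.0045]), 0.63)]
[('lid_handle', array([0.5894, 0.1237, 0.1755]), 0.94), ('drops_lacri', array([ 0.5458,  0.2705, -0.0023]), 0.6), ('drops_tropa', array([ 0.4309, -0.0185,  0.0015]), 0.5), ('penlight', array([ 0.5739, -0.0438, -0.0037]), 0.8), ('lens_tin', array([ 6.369e-01,  2.321e-01, -1.000e-04]), 0.69)]
```

View pics/open.png

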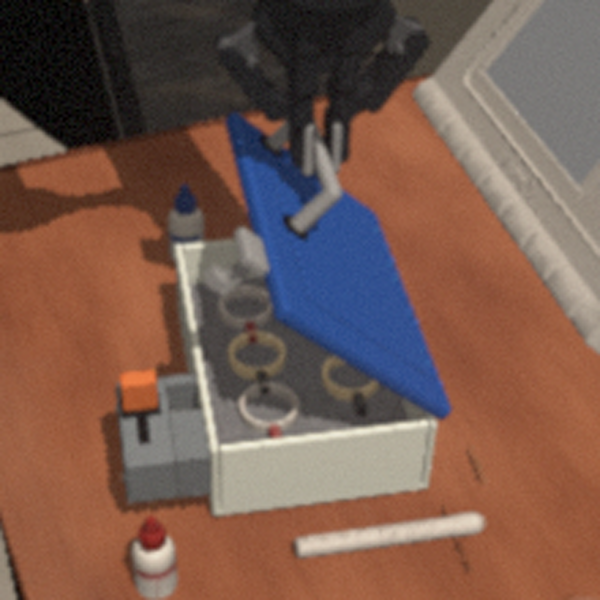

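The picture shows the lid open at about 45°, with the bar between the pads at crop (320, 165). The release hasn't moved, and the bottles, tin and penlight are where they were. The bar is at z ≈ 0.18 m, which gives about 0.77 rad. I'm handing in now.

```bash
python3 -c "
from workcell import workorder
print(workorder.finish_job())"
```

```text
the job is handed in; nothing more can be done
None
```

The tug showed the catch was not caught, so I left the release alone; the lid is lifted to about 0.77 rad (44°), still gripped by the handle, nothing beside the case was disturbed, and the job is handed in (no verdict came back).

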